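Make up two microscope kits

ROBOT

A 6-joint arm with a two-finger parallel gripper is mounted at the origin on the work surface. World frame = base frame: x ahead of the robot, y to its left, z up, the work surface at z = 0. Lengths are in m, angles in rad, forces in N, time in s.
With the tool pointing down it reaches from about 0.325 to 0.775 m from the base axis. Payload 5.5 kg.
Tool frame: the origin (TCP) lies on the centre line of the jaws, within the pads' length; the fingertips stand 17 mm ahead of it and the grasp point (between the pads) lies 2 mm behind it; z points along the fingers, y is the line along which they close (so a half turn about z gives the same grasp; the last joint's range is limited). The gripper opens to 88 mm and grips with 3 to 60 N. Pads are 20 mm wide; open, the fingers measure 115 mm over their backs; the gripper's body (75 mm by 178 mm) begins 61 mm behind the grasp point.
Start: joints at [-1.307, 0.091, 1.231, -0, 1.82, -0.057], TCP at [0.189, -0.569, 0.24] pointing down, gripper open.
Joint ranges: [-2.87, 2.87], [-0.86, 2.18], [0.17, 2.46], [-1.51, 4.65], [0.06, 2.69], [-2.65, 2.65]. Speed limits (rad/s): [2.57, 2.57, 3.01, 3.14, 3.14, 3.14].

INTERFACE

Orientations are given as a unit quaternion [w, x, y, z].
In Python, from bench import env gives the robot as it stands. The module is installed in compiled form; this text tells all that it offers.
- The arm moves only by the tool step_arm, never from a script. Its argument "motion" is a list of rows, each a list of 5 numbers: the opening, from 0 (shut) to 1 (fully open), then the shift along the tool's x, y, z in m, then the turn about the tool's z in degrees. In form: [[jaw, x, y, z, spin], ...]. A call has 1 to 5 rows; each row shifts and turns the commanded pose from where the row before left it, along the tool's axes as they then stand; what a row does not reach is not made up. A row lasts 1/10 s, in which the tool goes at most 50 mm and 8.59 degrees, less where a joint would pass 70% of its speed; a pose out of reach is approached as far as the arm can. A call with a gripper value outside its range is refused whole. The fingers move at their own pace and stop on an object; "force" is the grip in N (left out, the last holds). Time passes only in rows, so rows that do not move let the fingers close. It gives the time, the measured TCP pose, the force, the opening and the grip force at its end, in the units of the state.
- env.get_state(): the state, without advancing time (a new reading comes with each control period).
- env.read_camera(name): name is "scene" or "top" or "wrist"; returns (picture, depth): 420x560x3 uint8, red, green, blue; 420x560 float32, m along the optical axis (not along the pixel's ray), 0 where there is no reading.
- env.camera_info(name): a dict with "camera_matrix" (3x3 intrinsics, pixels), "R" (3x3) and "t" (3): a world point X has camera coordinates R X + t. Camera axes: x right, y down, z forward; pixel columns grow to the right and rows downward; lengths in m; the calibration is good to about 2 mm. A picture is of the moment at which its call begins: read the wrist's pose just before it. camera_info takes no time and is no camera call; for the wrist camera it gives the pose at the moment of the call.
- env.sign_off(): hands the job in; it is judged then, once.
The state is a dict: "time_s": time; "q": joint angles; "qd": joint speeds; "tau": joint torques, N m; "ee_pos": TCP position; "tcp_rot": TCP orientation; "wrist_force": force on the tool from outside, world axes, zero at the start; "torque": the same for the moment, N m; "width": finger opening in m; "finger_force": force on a finger pad.
Only numpy, scipy, OpenCV 4.12 (cv2) and the standard library are available. Lean on these libraries where they do the work, as an engineer would, in place of code of your own. Each camera call takes 0.05 s, during which the arm holds its last target. There are 200 camera calls.

TASK

Make up two microscope kits from the stock on the tan mat: the blue tray gets the yellow-banded objective, the filter cube and the white-capped jar; the orange tray gets the green-banded objective and the blue-capped jar. In each tray the objective stands on the black round pad, the jar on the white round pad and the cube on the grey square pad, each upright, well centred on its pad, and set down rather than dropped. Leave the red-banded objective and the black-capped jar where they stand.

Things in the scene. Friction and masses are not known exactly. Their poses are not given: they have to be found in the camera images.
- tray_blue: Blue kit tray, fixed, 206 x 84 mm; rim and dividers 12 mm high, floor 4 mm above the bench. Origin: centre of underside; x along the long side (away from the robot at yaw 0), z up. Three bays (62 x 76 mm inside) in a row along x, at y = 0, with flat pads: round black (54 mm, objective) at x = -66 mm, square grey (50 mm, cube) at 0, round white (54 mm, jar) at +66 mm.
- tray_orange: Orange kit tray, fixed, 140 x 84 mm; rim and dividers 12 mm high, floor 4 mm above the bench. Origin: centre of underside; x along the long side (away from the robot at yaw 0), z up. Two bays (62 x 76 mm inside) in a row along x, at y = 0, with flat pads: round white (54 mm, jar) at x = -33 mm, round black (54 mm, objective) at +33 mm.
- objective_yellow: Microscope objective, upright, nose up, 58 mm tall: straight aluminium barrel 34 mm across from 8 to 40 mm up, on a black base cap 37 mm across; yellow band round the shoulder, thin dark nose above. About 150 g, varies. Origin: centre of underside, z up. Belongs in the blue tray. Stands anywhere in the stock on the tan mat, neighbours 75 mm or more off.
- objective_green: Microscope objective, upright, nose up, 58 mm tall: straight aluminium barrel 34 mm across from 8 to 40 mm up, on a black base cap 37 mm across; green band round the shoulder, thin dark nose above. About 150 g, varies. Origin: centre of underside, z up. Belongs in the orange tray. Stands anywhere in the stock on the tan mat, neighbours 75 mm or more off.
- jar_white: Closed amber glass jar, upright, 58 mm tall, with a white screw cap: glass 44 mm across and 44 mm high, cap 42 mm across. About 90 g, varies. Origin: centre of underside, z up. Belongs in the blue tray. Stands anywhere in the stock on the tan mat, neighbours 75 mm or more off.
- jar_blue: Closed amber glass jar, upright, 58 mm tall, with a blue screw cap: glass 44 mm across and 44 mm high, cap 42 mm across. About 90 g, varies. Origin: centre of underside, z up. Belongs in the orange tray. Stands anywhere in the stock on the tan mat, neighbours 75 mm or more off.
- filter_cube: Filter cube, a dark metal block 38 mm (x) by 30 mm (y) by 46 mm high with a round green glass window in an aluminium ring on top and an amber window on its -x side. About 110 g, varies. Origin: centre of underside, z up. Belongs in the blue tray, either way round. Stands anywhere in the stock on the tan mat, neighbours 75 mm or more off.
- objective_red: Microscope objective, upright, nose up, 58 mm tall: straight aluminium barrel 34 mm across from 8 to 40 mm up, on a black base cap 37 mm across; red band round the shoulder, thin dark nose above. About 150 g, varies. Origin: centre of underside, z up. A spare: it stays where it is. Stands anywhere in the stock on the tan mat, neighbours 75 mm or more off.
- jar_black: Closed amber glass jar, upright, 58 mm tall, with a black screw cap: glass 44 mm across and 44 mm high, cap 42 mm across. About 90 g, varies. Origin: centre of underside, z up. A spare: it stays where it is. Stands anywhere in the stock on the tan mat, neighbours 75 mm or more off.
Not all that is in view belongs to the job. Several things have the shape of the tray_blue; the one meant has the colours described above.

How it is judged:
By the outcome, as a careful person would: the job done as asked, in the order asked, and still so for the second after the job is handed in, with the robot touching nothing.
It also fails if it takes over 120 s, if anything falls off the work surface, if the arm or the gripper's body presses on something with over 40 N, if the wrist force passes 120 N, or if a joint passes its speed limit or range.

## Working session

There is one attempt and no reset: what is moved stays moved. The work goes in short steps, Python scripts to look and compute and a tool call to move; the robot and the scene stay as the last step left them, time stands still between calls to the robot, and variables do not carry over. Pictures are saved under pics/ and viewed, at most 14 in all, crops included, and the job is handed in when it is done.

Besides the shell and the picture viewer there is one more tool, called after "Request:" as name(argument=value, ...) on one line, values as JSON. step_arm: Moves the arm, as the interface text tells. Its arguments: {"type":"object","properties":{"motion":{"type":"array","items":{"type":"array","items":{"type":"number"}}},"force":{"type":"number"}},"required":["motion"]}

```bash
mkdir -p pics; cat > h.py <<'E'
import numpy as np, cv2
from bench import env
def shot(n,f):
    ci=env.camera_info(n); p,d=env.read_camera(n)
    cv2.imwrite(f'pics/{f}.png',p[:,:,::-1]); np.savez(f'pics/{f}.npz',p=p,d=d,K=ci['camera_matrix'],R=ci['R'],t=ci['t'])
    return p,d,ci
def load(f): return dict(np.load(f'pics/{f}.npz'))
def cloud(v):
    K,R,t,d=np.array(v['K']),np.array(v['R']),np.array(v['t']),v['d']
    r,c=np.mgrid[:d.shape[0],:d.shape[1]]
    X=np.stack([(c-K[0,2])/K[0,0]*d,(r-K[1,2])/K[1,1]*d,d],-1)
    return (X-t)@R
def pix2plane(v,u,w,z):
    K,R,t=np.array(v['K']),np.array(v['R']),np.array(v['t'])
    ray=R.T@np.linalg.solve(K,[u,w,1.]); c=-R.T@t
    return c+ray*(z-c[2])/ray[2]
E
python3 - <<'E'
from h import *
shot('scene','s0');shot('top','t0')
print(env.get_state())
for n in('scene','top'):
    v=load({'scene':'s0','top':'t0'}[n]); print(n,v['K'],-v['R'].T@v['t'])
E
```

```text
{'time_s': 0.1, 'q': array([-1.30670290e+00,  9.17701409e-02,  1.23172198e+00,  7.59901529e-06,
        1.81978476e+00, -5.67104886e-02]), 'qd': array([-9.15546567e-04, -7.91208878e-04, -1.25553404e-03,  9.30136442e-04,
        9.07889962e-04, -1.51480466e-05]), 'tau': array([ 4.24420854e-03, -4.47859061e+01, -4.07569206e+01,  7.01969722e-02,
        2.84556934e-02, -1.07390672e-04]), 'ee_pos': array([ 0.18913457, -0.56917724,  0.23865251]), 'tcp_rot': array([-8.37970363e-04,  9.87162665e-01,  1.59715882e-01, -8.35001203e-05]), 'wrist_force': array([ 0.31759099, -0.12779176, -0.07656737]), 'torque': array([0.00652195, 0.00910729, 0.00022272]), 'finger_force': 0.0, 'width': 0.08779645188317158}
scene [[455.35902497   0.         285.73841039]
 [  0.         455.35902497 203.99221041]
 [  0.           0.           1.        ]] [ 1.13903516 -0.14616577  0.88413313]
top [[421.73395482   0.         283.17902241]
 [  0.         421.73395482 204.47212996]
 [  0.           0.           1.        ]] [0.34946267 0.09669533 0.97684277]
```

View pics/t0.png

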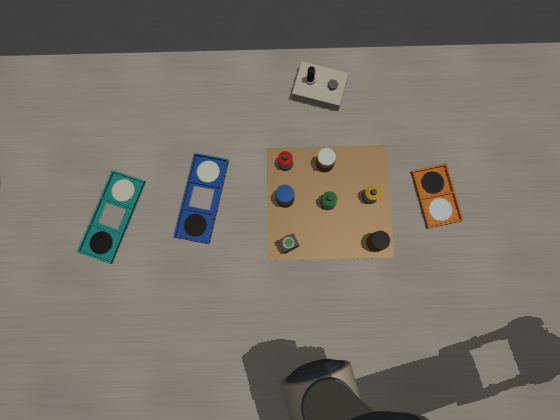

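View pics/s0.png

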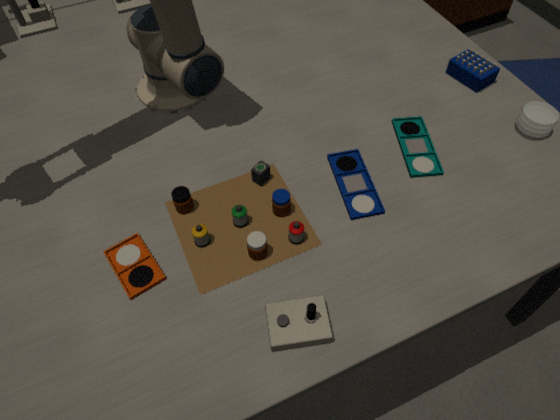

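The top view shows the blue tray at (202,198), the teal look-alike at (112,217) and the orange tray at (437,196). The stock is: red objective (286,160), white jar (327,160), blue jar (285,196), green objective (329,200), yellow objective (371,194), black jar (378,241) and cube (288,243). The scene view agrees. Next I'll take an enlarged crop and measure from both cameras.

```bash
cat > m.py <<'E'
from h import *
from scipy import ndimage as nd
import sys
def comps(f,zmin=.03):
    v=load(f);X=cloud(v);m=(X[...,2]>zmin)&(X[...,2]<.075)&(X[...,0]>.3)&(X[...,0]<.75)&(abs(X[...,1])<.5)&(v['d']>0)
    L,n=nd.label(m);out=[]
    for i in range(1,n+1):
        k=L==i
        if k.sum()<25: continue
        P=X[k];zt=np.percentile(P[:,2],97);s=P[:,2]>zt-.005
        r,c=np.nonzero(k)
        out.append((round(c.mean()),round(r.mean()),k.sum(),zt.round(4),((P[s,:2].max(0)+P[s,:2].min(0))/2).round(4),(np.ptp(P[s,:2],axis=0)).round(3)))
    return out
if __name__=='__main__':
  for f in sys.argv[1:]:
    print(f); [print(*o) for o in comps(f)]
E
python3 m.py t0 s0
python3 - <<'E'
from h import *
a=cv2.imread('pics/t0.png')[135:270,70:470]
b=cv2.imread('pics/s0.png')[110:300,90:490]
b=cv2.resize(b,None,fx=2,fy=2,interpolation=2)[:330]
cv2.imwrite('pics/c1.png',np.vstack([cv2.resize(a,None,fx=2,fy=2,interpolation=2),b])[:600])
# trays: pads via minAreaRect of coloured rim
for f in('t0','s0'):
    v=load(f);hsv=cv2.cvtColor(v['p'],cv2.COLOR_RGB2HSV);X=cloud(v)
    for n,lo,hi in(('blue',(105,150,60),(125,255,255)),('orange',(3,170,100),(13,255,255)),('teal',(75,120,50),(98,255,255))):
        m=cv2.inRange(hsv,lo,hi);m=cv2.morphologyEx(m,cv2.MORPH_CLOSE,np.ones((3,3)))
        L=max(cv2.findContours(m,0,1)[0],key=cv2.contourArea)
        k=cv2.drawContours(np.zeros_like(m),[L],-1,255,-1)>0
        P=X[k&(v['d']>0)]
        rim=P[P[:,2]>.008]; r=cv2.minAreaRect((P[:,:2]*1000).astype(np.float32))
        print(f,n,k.sum(),'centre,size,ang',np.round(r[0],1),np.round(r[1],1),round(r[2],1),'z pct',np.percentile(P[:,2],[5,50,95]).round(4))
E
```

```text
t0
326 158 324 0.06 [0.6364 0.0042] [0.04  0.039]
285 158 190 0.0579 [0.6384 0.0984] [0.011 0.009]
285 195 309 0.0607 [0.5523 0.1001] [0.039 0.04 ]
373 193 200 0.0587 [ 0.5531 -0.0976] [0.012 0.011]
329 199 192 0.0584 [0.541  0.0011] [0.012 0.011]
379 240 339 0.0607 [ 0.4443 -0.106 ] [0.039 0.041]
289 243 245 0.0496 [0.445  0.0935] [0.04  0.044]
s0
260 169 226 0.0504 [0.4441 0.0954] [0.044 0.042]
181 196 346 0.0614 [ 0.4438 -0.1048] [0.043 0.04 ]
281 199 340 0.061 [0.5518 0.1026] [0.041 0.042]
239 212 203 0.0593 [0.5404 0.0018] [0.012 0.011]
296 228 208 0.0593 [0.6375 0.1011] [0.013 0.011]
199 231 211 0.0604 [ 0.5533 -0.0967] [0.015 0.012]
256 242 389 0.0613 [0.6348 0.0062] [0.042 0.04 ]
t0 blue 3004 centre,size,ang [558.2 297.2] [ 84.2 205. ] 77.6 z pct [0.0009 0.0042 0.0119]
t0 orange 1174 centre,size,ang [ 551.6 -253.3] [139.5  82.9] 11.1 z pct [0.0015 0.0048 0.0123]
t0 teal 3172 centre,size,ang [519.  507.8] [ 86.4 205. ] 70.1 z pct [0.0008 0.0041 0.0121]
s0 blue 2160 centre,size,ang [556.8 298.9] [ 83.7 207.1] 77.8 z pct [0.003  0.0061 0.0137]
s0 orange 2108 centre,size,ang [ 551.2 -252.5] [140.7  82.9] 11.1 z pct [0.0025 0.0055 0.0131]
s0 teal 1827 centre,size,ang [518.3 508.5] [ 85.4 209.2] 70.3 z pct [0.0032 0.0067 0.0141]
```

View pics/c1.png

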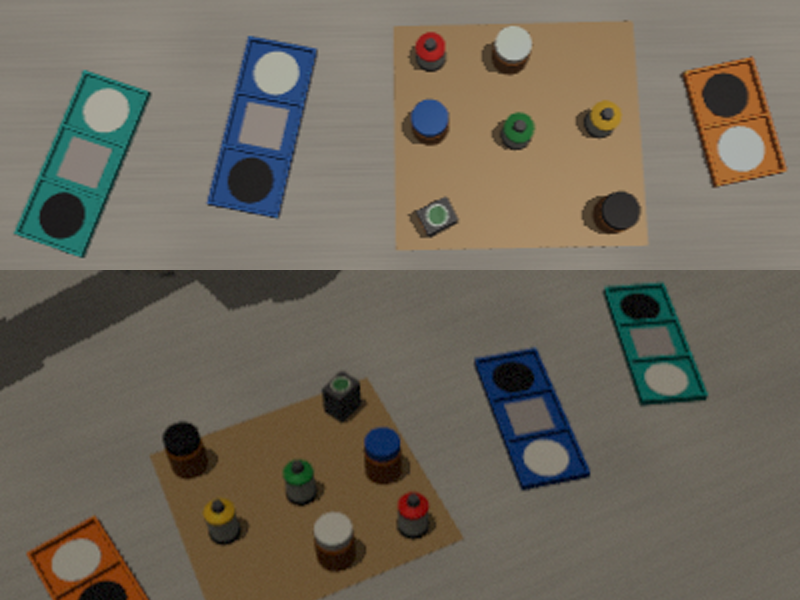

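The tray meant is the blue one, centre at top pixel (202,198). It has a blue rim with black, grey and white pads. The teal one at (112,217) has the same shape but the wrong colour. The objectives and jars are told apart by band and cap colour, confirmed in the crop: yellow (371,194), green (329,200), white cap (327,160), blue cap (285,196). Red (286,160) and black (378,241) are the spares. Heights (58–61 mm, cube 50 mm) and tray sizes match the text. Now I'll move over the stock for a wrist view.

Request:
step_arm(motion=[[0.7,0,0,0,6.1],[0.7,0,0,0,6.1],[0.7,0,0,0,6.2],[0.7,0.027,-0.04,0,0],[0.7,0.027,-0.04,0,0]])

```text
time_s: 0.6
ee_pos: [0.2431, -0.4888, 0.2381]
tcp_rot: [-0.001, 1.0, -0.002, -0.0]
wrist_force: [0.8, -0.5, 0.7]
width: 0.0616
finger_force: 0.0
```

Request:
step_arm(motion=[[0.7,0.027,-0.04,0,0],[0.7,0.027,-0.04,0,0],[0.7,0.027,-0.04,0,0],[0.7,0.027,-0.04,0,0],[0.7,0.027,-0.04,0,0]])

```text
time_s: 1.1
ee_pos: [0.3788, -0.2876, 0.2393]
tcp_rot: [-0.0, 1.0, -0.0, -0.0]
wrist_force: [0.7, 0.1, 0.5]
width: 0.0613
finger_force: 0.0
```

Request:
step_arm(motion=[[0.7,0.027,-0.04,0,0],[0.7,0.027,-0.04,0,0],[0.7,0.027,-0.04,0,0],[0.7,0.027,-0.04,0,0],[0.7,0,0,0,0]])

```text
time_s: 1.6
ee_pos: [0.4882, -0.1248, 0.2387]
tcp_rot: [-0.001, 1.0, 0.003, -0.0]
wrist_force: [-0.7, -0.0, 0.4]
width: 0.0615
finger_force: 0.0
```

```bash
cat >> h.py <<'E'
def st():
    s=env.get_state(); w,x,y,z=s['tcp_rot']; psi=np.degrees(2*np.arctan2(y,x))
    return s,s['ee_pos'],(psi+180)%360-180
def go(x,y,z):
    s,p,psi=st(); d=np.array([x,y,z])-p; a=np.radians(psi)
    print('t',round(s['time_s'],2),'tcp',p.round(4),'psi',psi.round(2),'w',round(s['width'],4),'F',s['wrist_force'].round(1))
    print('tool shift x,y,z',np.round([d[0]*np.cos(a)+d[1]*np.sin(a),d[0]*np.sin(a)-d[1]*np.cos(a),-d[2]],4))
E
python3 - <<'E'
from h import *
go(.553,-.097,.13)
shot('wrist','w0')
v=load('w0');print(v['K'][0,0],-v['R'].T@v['t'],v['R'])
E
python3 m.py w0
```

```text
t 1.6 tcp [ 0.4882 -0.1248  0.2387] psi 0.39 w 0.0615 F [-0.7 -0.   0.4]
tool shift x,y,z [ 0.065  -0.0273  0.1087]
362.9158492386519 [ 0.55939446 -0.12485271  0.38253888] [[ 7.56318439e-03 -9.99969818e-01 -1.77799951e-03]
 [-9.65858476e-01 -7.76561996e-03  2.58953855e-01]
 [-2.58959846e-01 -2.41219853e-04 -9.65888058e-01]]
w0
22 15 1297 0.057 [0.6386 0.0974] [0.01 0.01]
128 18 2133 0.058 [0.6308 0.0049] [0.027 0.041]
29 113 2601 0.0579 [0.5543 0.1004] [0.041 0.04 ]
249 114 1169 0.0571 [ 0.5552 -0.0974] [0.012 0.013]
143 126 1276 0.0572 [0.5434 0.0009] [0.012 0.013]
57 226 1391 0.0472 [0.4453 0.0955] [0.043 0.046]
258 228 1752 0.0581 [ 0.4469 -0.105 ] [0.041 0.041]
```

View pics/w0.png

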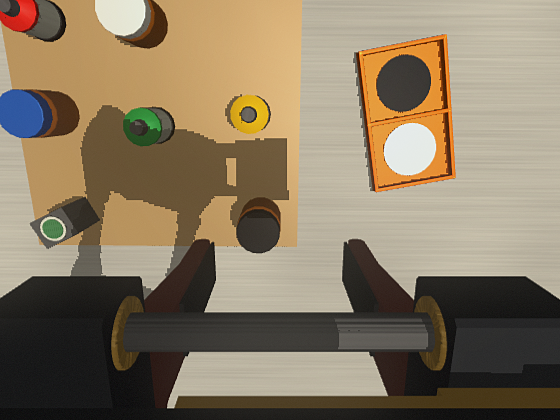

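The wrist view shows the yellow objective at (249,113), green at (150,126), the cube at (55,228) and the orange tray at (407,113), white pad nearer. All positions agree with the fixed cameras to about 2 mm. Next I'll get the cube yaw and the tray from this view.

```bash
cat > t.py <<'E'
from h import *
import sys
def trays(f):
    v=load(f);hsv=cv2.cvtColor(v['p'],cv2.COLOR_RGB2HSV);X=cloud(v)
    for n,lo,hi in(('blue',(105,150,60),(125,255,255)),('orange',(3,170,100),(13,255,255))):
        m=cv2.inRange(hsv,lo,hi);m[X[...,2]>.03]=0;m[(abs(X[...,1])<.16)]=0
        c=cv2.findContours(m,0,1)[0]
        if not c: continue
        L=max(c,key=cv2.contourArea)
        if cv2.contourArea(L)<2500: continue
        k=cv2.drawContours(np.zeros_like(m),[L],-1,255,-1)>0
        P=X[k&(v['d']>0)]; r=cv2.minAreaRect((P[:,:2]*1000).astype(np.float32))
        print(n,np.round(r[0],1),np.round(r[1],1),round(r[2],1))
        for q,mm in(('black',hsv[...,2]<70),('white',(hsv[...,1]<60)&(hsv[...,2]>150))):
            mm=cv2.morphologyEx((mm&k).astype(np.uint8),cv2.MORPH_OPEN,np.ones((5,5)))
            cc=cv2.findContours(mm,0,1)[0]
            for c in cc:
                if cv2.contourArea(c)<800: continue
                kk=cv2.drawContours(np.zeros_like(mm),[c],-1,1,-1)>0; Q=X[kk]
                print('  ',q,((Q.max(0)+Q.min(0))/2).round(4),np.ptp(Q,axis=0).round(3),'z',np.median(Q[:,2]).round(4))
    k=(X[...,2]>.04)&(abs(X[...,0]-.445)<.035)&(abs(X[...,1]-.095)<.035)
    if k.sum()>200: print('cube',cv2.minAreaRect((X[k][:,:2]*1000).astype(np.float32)))
if __name__=='__main__':
    for f in sys.argv[1:]: print(f);trays(f)
E
python3 t.py w0 t0; python3 -c "
from h import *
go(.554,-.097,.11)"
```

```text
w0
cube ((445.8180236816406, 95.48727416992188), (29.80392837524414, 39.278594970703125), 26.544052124023438)
t0
blue [558.2 297.2] [ 84.2 205. ] 77.6
cube ((444.64202880859375, 94.29459381103516), (29.990697860717773, 37.76823043823242), 25.694074630737305)
t 1.65 tcp [ 0.4871 -0.1271  0.2388] psi 0.28 w 0.0616 F [-1.2 -0.2  0. ]
tool shift x,y,z [ 0.067  -0.0298  0.1288]
```

Request:
step_arm(motion=[[0.7,0.033,-0.015,0.03,0],[0.7,0.034,-0.015,0.03,0],[0.7,0,0,0.035,0],[0.7,0,0,0.034,0],[0.7,0,0,0,0]], force=20)

```text
time_s: 2.15
ee_pos: [0.5499, -0.1001, 0.1042]
tcp_rot: [-0.001, 1.0, -0.001, -0.006]
wrist_force: [-0.2, -0.1, -1.0]
width: 0.0614
finger_force: 0.0
```

```bash
python3 -c "
from h import *
go(.554,-.097,.032)
shot('wrist','w1')"; python3 m.py w1; python3 t.py w1
```

```text
t 2.15 tcp [ 0.5499 -0.1001  0.1042] psi -0.09 w 0.0614 F [-0.2 -0.1 -1. ]
tool shift x,y,z [ 0.0041 -0.0031  0.0722]
w1
76 73 7515 0.0579 [0.6382 0.0052] [0.042 0.042]
273 221 2719 0.0573 [ 0.5555 -0.0972] [0.013 0.012]
113 239 2917 0.0572 [0.5439 0.0009] [0.013 0.013]
286 374 2729 0.0578 [ 0.4554 -0.1051] [0.026 0.041]
w1
```

Request:
step_arm(motion=[[0.7,0.005,-0.003,0,0],[0.7,0,0,0.03,0],[0.7,0,0,0.03,0],[0.7,0,0,0.011,0],[0.7,0,0,0,0]])

```text
time_s: 2.7
ee_pos: [0.5583, -0.0967, 0.0398]
tcp_rot: [-0.0, 1.0, -0.0, -0.0]
wrist_force: [0.2, 0.2, -0.2]
width: 0.0616
finger_force: 0.0
```

```bash
python3 -c "
from h import *
go(.5545,-.097,.032)"
```

```text
t 2.7 tcp [ 0.5583 -0.0967  0.0398] psi -0.04 w 0.0616 F [ 0.2  0.2 -0.2]
tool shift x,y,z [-0.0038  0.0003  0.0078]
```

Request:
step_arm(motion=[[0.7,-0.003,0,0,0],[0.7,0,0,0,0],[0.7,0,0,0,0]])

```text
time_s: 3.0
ee_pos: [0.5563, -0.0968, 0.0416]
tcp_rot: [0.0, 1.0, -0.0, 0.001]
wrist_force: [-0.2, -0.9, -0.7]
width: 0.0613
finger_force: 0.0
```

```bash
python3 -c "
from h import *
go(.5545,-.097,.032)"
```

```text
t 3.0 tcp [ 0.5563 -0.0968  0.0416] psi -0.03 w 0.0613 F [-0.2 -0.9 -0.7]
tool shift x,y,z [-0.0018  0.0002  0.0096]
```

Request:
step_arm(motion=[[0.7,-0.0015,0,0.009,0],[0.7,0,0,0,0],[0.7,0,0,0,0]])

```text
time_s: 3.3
ee_pos: [0.5535, -0.0964, 0.0301]
tcp_rot: [-0.0, 1.0, -0.0, -0.001]
wrist_force: [-0.3, -0.7, 0.3]
width: 0.0614
finger_force: 0.0
```

Request:
step_arm(motion=[[0.2,0,0,0,0],[0.2,0,0,0,0],[0.2,0,0,0,0],[0.2,0,0,0,0],[0.2,0,0,0,0]], force=20)

```text
time_s: 3.8
ee_pos: [0.5539, -0.0966, 0.0307]
tcp_rot: [0.0, 1.0, -0.0, 0.0]
wrist_force: [0.2, -1.0, 0.9]
width: 0.0344
finger_force: 20.0
```

```bash
python3 -c "
from h import *
go(.494,.312,.13);shot('wrist','w2')"; 
```

```text
t 3.8 tcp [ 0.5539 -0.0966  0.0307] psi -0.02 w 0.0344 F [ 0.2 -1.   0.9]
tool shift x,y,z [-0.0601 -0.4086 -0.0993]
```

View pics/w2.png

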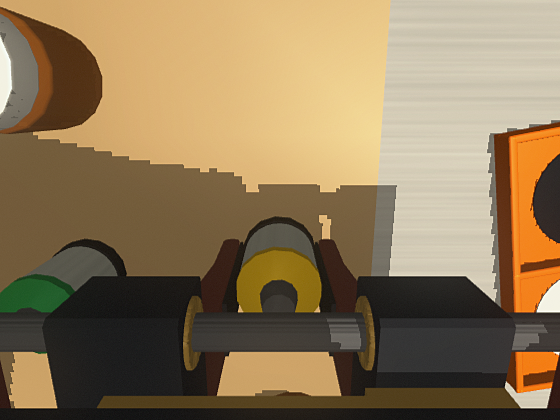

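The objective is held on its barrel (opening 34.4 mm, yellow band visible at (279,280)). Now I'll lift and carry it.

Request:
step_arm(motion=[[0.2,0,0,-0.02,0],[0.2,0,0,-0.04,0],[0.2,0,0,-0.04,0],[0.2,-0.006,-0.041,0,0],[0.2,-0.006,-0.041,0,0]])

```text
time_s: 4.35
ee_pos: [0.5425, -0.0145, 0.1325]
tcp_rot: [0.0, 1.0, -0.002, 0.002]
wrist_force: [0.5, 0.7, -2.1]
width: 0.0339
finger_force: 20.0
```

Request:
step_arm(motion=[[0.2,-0.006,-0.041,0,0],[0.2,-0.006,-0.041,0,0],[0.2,-0.006,-0.041,0,0],[0.2,-0.006,-0.041,0,0],[0.2,-0.006,-0.041,0,0]])

```text
time_s: 4.85
ee_pos: [0.5113, 0.1921, 0.1304]
tcp_rot: [0.0, 1.0, -0.0, -0.0]
wrist_force: [0.9, 0.5, -1.5]
width: 0.034
finger_force: 20.0
```

Request:
step_arm(motion=[[0.2,-0.006,-0.041,0,0],[0.2,-0.006,-0.041,0,0],[0.2,-0.006,-0.041,0,0],[0.2,0,0,0,6.1],[0.2,0,0,0,6.2]])

```text
time_s: 5.35
ee_pos: [0.4932, 0.3149, 0.1299]
tcp_rot: [0.0, 0.994, -0.108, -0.001]
wrist_force: [0.3, -1.2, -1.5]
width: 0.0336
finger_force: 20.0
```

Request:
step_arm(motion=[[0.2,0,0,0,0],[0.2,0,0,0,0]])

```text
time_s: 5.55
ee_pos: [0.4939, 0.3134, 0.1303]
tcp_rot: [0.0, 0.994, -0.106, -0.0]
wrist_force: [0.5, -0.0, -1.6]
width: 0.0339
finger_force: 20.0
```

```bash
python3 -c "
from h import *
go(.494,.312,.05);shot('wrist','w3')"; python3 t.py w3
```

```text
t 5.55 tcp [0.4939 0.3134 0.1303] psi -12.16 w 0.0339 F [ 0.5 -0.  -1.6]
tool shift x,y,z [0.0004 0.0013 0.0803]
w3
blue [548.5 301.3] [ 83.8 173.2] 77.8
   white [0.5599 0.2989 0.1373] [0.058 0.059 0.274] z 0.0034
```

View pics/w3.png

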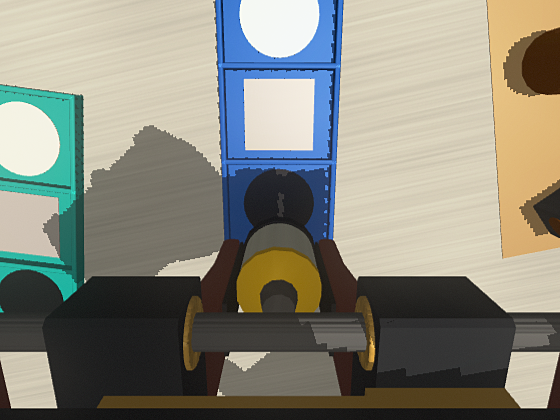

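The wrist view over the blue tray shows the grey pad from (244,79) to (315,151) and the black pad under the held objective. The white pad is ahead at (279,15).

```bash
python3 -c "
from h import *
v=load('w3');X=cloud(v)
c=[pix2plane(v,*p,.004) for p in((244.5,79),(314,79),(315,151),(244,151))];c=np.array(c)
print(c.round(4),c.mean(0).round(4))
print(X[100:130,260:300,2].mean())
d=np.array([np.cos(np.radians(-12.3)),np.sin(np.radians(-12.3))]);print([ (c.mean(0)[:2]+k*d).round(4) for k in(-.066,0,.066)])
go(*(c.mean(0)[:2]-.066*d),.05)
"
```

```text
[[0.5888 0.3172 0.004 ]
 [0.5785 0.2694 0.004 ]
 [0.5288 0.278  0.004 ]
 [0.5398 0.3294 0.004 ]] [0.559  0.2985 0.004 ]
0.004279272138934574
[array([0.4945, 0.3126]), array([0.559 , 0.2985]), array([0.6234, 0.2844])]
t 5.6 tcp [0.494  0.3132 0.1304] psi -12.19 w 0.0337 F [-0.2  0.6 -1.9]
tool shift x,y,z [0.0006 0.0006 0.0804]
```

Request:
step_arm(motion=[[0.2,-0.001,0.001,0.028,0],[0.2,0,0,0.028,0],[0.2,0,0,0.028,0],[0.2,0,0,0.006,0],[0.2,0,0,0,0]])

```text
time_s: 6.1
ee_pos: [0.4922, 0.3121, 0.0396]
tcp_rot: [0.001, 0.994, -0.107, -0.001]
wrist_force: [-0.7, -0.3, -0.6]
width: 0.0338
finger_force: 20.0
```

Request:
step_arm(motion=[[0.2,0,0,0,0],[0.2,0,0,0,0]])

```text
time_s: 6.3
ee_pos: [0.4939, 0.3132, 0.0429]
tcp_rot: [-0.001, 0.994, -0.107, 0.001]
wrist_force: [0.1, 0.5, -1.1]
width: 0.0337
finger_force: 20.0
```

```bash
python3 -c "
from h import *
go(.4932,.3124,.035)
v=load('w1');X=cloud(v);print('mat z',np.median(X[150:200,180:240,2]))"
```

```text
t 6.3 tcp [0.4939 0.3132 0.0429] psi -12.31 w 0.0337 F [ 0.1  0.5 -1.1]
tool shift x,y,z [-0.0005  0.001   0.0079]
mat z -0.0006096903894051173
```

Request:
step_arm(motion=[[0.2,0,0.001,0.006,0],[0.2,0,0,0.0005,0],[0.2,0,0,0,0]])

```text
time_s: 6.6
ee_pos: [0.4929, 0.3118, 0.0347]
tcp_rot: [-0.0, 0.994, -0.107, 0.0]
wrist_force: [0.7, 0.1, 0.8]
width: 0.0339
finger_force: 20.0
```

Request:
step_arm(motion=[[0.2,0,0,0.001,0],[0.2,0,0,0,0],[0.2,0,0,0,0]])

```text
time_s: 6.9
ee_pos: [0.4931, 0.3118, 0.0346]
tcp_rot: [-0.0, 0.994, -0.107, 0.001]
wrist_force: [-1.6, -2.3, 6.3]
width: 0.0339
finger_force: 20.0
```

Contact felt (6.3 N at the expected height). Now I'll release, rise and go on to the cube.

Request:
step_arm(motion=[[0.65,0,0,0,0],[0.65,0,0,0,0],[0.65,0,0,0,0],[0.65,0,0,-0.02,0],[0.65,0,0,-0.04,0]])

```text
time_s: 7.4
ee_pos: [0.4904, 0.3106, 0.0892]
tcp_rot: [0.002, 0.994, -0.107, -0.004]
wrist_force: [0.7, 0.5, -0.4]
width: 0.0572
finger_force: 0.0
```

Request:
step_arm(motion=[[0.65,0,0,-0.04,0],[0.65,0,0.037,0,0],[0.65,0,0.037,0,0],[0.65,0,0.037,0,0],[0.65,0,0.037,0,0]])

```text
time_s: 7.9
ee_pos: [0.4604, 0.166, 0.1329]
tcp_rot: [0.0, 0.994, -0.107, -0.0]
wrist_force: [0.7, -0.5, 0.2]
width: 0.057
finger_force: 0.0
```

Request:
step_arm(motion=[[0.65,0,0.037,0,0],[0.65,0,0.037,0,-8.5],[0.65,0,0,0,-8.5],[0.65,0,0,0,-8.5],[0.65,0,0,0,-8.5]])

```text
time_s: 8.4
ee_pos: [0.4452, 0.0949, 0.133]
tcp_rot: [-0.0, 0.982, 0.19, 0.0]
wrist_force: [-0.5, 0.1, 0.0]
width: 0.0571
finger_force: 0.0
```

Request:
step_arm(motion=[[0.65,0,0,0,-8.5],[0.65,0,0,0,-8.5],[0.65,0,0,0,-8.5],[0.65,0,0,0,-8.5],[0.65,0,0,0,-8.5]])

```text
time_s: 8.9
ee_pos: [0.4452, 0.0953, 0.1329]
tcp_rot: [-0.0, 0.846, 0.533, -0.0]
wrist_force: [0.1, 0.4, -0.2]
width: 0.0573
finger_force: 0.0
```

Request:
step_arm(motion=[[0.65,0,0,0,-8.5],[0.65,0,0,0,-8.5],[0.65,0,0,0,-8.5],[0.65,0,0,0,-8.5],[0.65,0,0,0,-8.5]])

```text
time_s: 9.4
ee_pos: [0.4452, 0.0953, 0.1329]
tcp_rot: [-0.0, 0.595, 0.804, -0.0]
wrist_force: [-0.2, -0.4, 0.2]
width: 0.0573
finger_force: 0.0
```

Request:
step_arm(motion=[[0.65,0,0,0,-1],[0.65,0,0,0,0],[0.65,0,0,0,0]])

```text
time_s: 9.7
ee_pos: [0.4453, 0.0953, 0.133]
tcp_rot: [-0.0, 0.592, 0.806, -0.0]
wrist_force: [0.6, -0.2, -0.2]
width: 0.0567
finger_force: 0.0
```

```bash
python3 -c "
from h import *
go(.4453,.0951,.032);shot('wrist','w4');shot('top','t4')";python3 t.py w4 t4; python3 m.py w4 t4
```

```text
t 9.7 tcp [0.4453 0.0953 0.133 ] psi 107.42 w 0.0567 F [ 0.6 -0.2 -0.2]
tool shift x,y,z [-2.00e-04 -1.00e-04  1.01e-01]
w4
blue [564.7 273.4] [38.1 97.3] 77.9
cube ((448.5633544921875, 101.20448303222656), (77.20082092285156, 48.640785217285156), 17.499074935913086)
t4
blue [558.2 297.2] [ 84.5 205. ] 77.5
cube ((444.97650146484375, 95.01235961914062), (69.94125366210938, 69.99241638183594), 0.024708369746804237)
w4
278 214 2638 0.0472 [0.4454 0.0965] [0.043 0.045]
432 250 3531 0.0578 [0.5538 0.1047] [0.042 0.036]
540 279 1199 0.0569 [0.6389 0.1017] [0.011 0.01 ]
356 369 975 0.0573 [0.5425 0.0019] [0.013 0.013]
t4
326 156 264 0.0608 [0.6385 0.0044] [0.036 0.039]
285 159 192 0.0583 [0.6377 0.0973] [0.013 0.011]
192 223 208 0.0627 [0.4928 0.3096] [0.012 0.011]
379 240 342 0.0605 [ 0.4442 -0.106 ] [0.039 0.041]
```

View pics/w4.png

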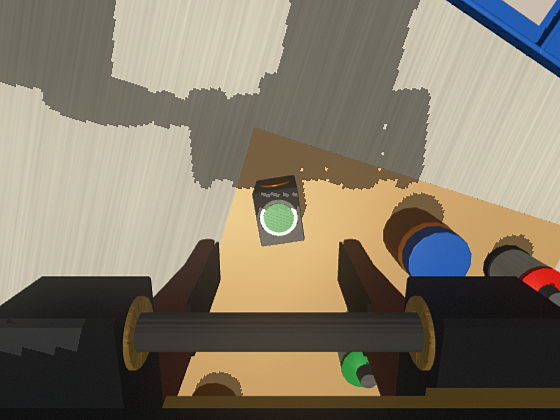

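The cube is centred between the jaws at (279,215) and its sides run about 9° off the finger axis, which agrees with yaw 116.3°. I'll turn the rest and descend.

Request:
step_arm(motion=[[0.65,0,0,0,-4.4],[0.65,0,0,0.02,-4.4],[0.65,0,0,0.04,0],[0.65,0,0,0.025,0],[0.65,0,0,0,0]])

```text
time_s: 10.3
ee_pos: [0.4427, 0.0949, 0.044]
tcp_rot: [-0.003, 0.528, 0.85, -0.002]
wrist_force: [-0.3, -0.2, 0.1]
width: 0.0575
finger_force: 0.0
```

Request:
step_arm(motion=[[0.65,0,0,0,0]])

```text
time_s: 10.4
ee_pos: [0.4453, 0.0953, 0.0486]
tcp_rot: [-0.0, 0.527, 0.85, -0.0]
wrist_force: [-0.1, -0.1, 1.0]
width: 0.0568
finger_force: 0.0
```

```bash
python3 -c "
from h import *
go(.4447,.0950,.031);shot('wrist','w5')
X=cloud(load('w5'));k=(X[...,2]>.044)&(X[...,2]<.05)&(abs(X[...,0]-.445)<.035)&(abs(X[...,1]-.095)<.035)
print(cv2.minAreaRect((X[k][:,:2]*1000).astype(np.float32)))"
```

```text
t 10.4 tcp [0.4453 0.0953 0.0486] psi 116.34 w 0.0568 F [-0.1 -0.1  1. ]
tool shift x,y,z [ 0.     -0.0007  0.0176]
((446.6224060058594, 97.22066497802734), (72.19571685791016, 38.20400619506836), 26.617515563964844)
```

Request:
step_arm(motion=[[0.65,0,-0.001,0.0175,0],[0.65,0,0,0,0],[0.65,0,0,0,0]])

```text
time_s: 10.75
ee_pos: [0.4451, 0.0949, 0.0322]
tcp_rot: [0.001, 0.527, 0.85, 0.001]
wrist_force: [0.6, -0.1, 0.2]
width: 0.057
finger_force: 0.0
```

Request:
step_arm(motion=[[0.2,0,0,0,0],[0.2,0,0,0,0],[0.2,0,0,0,0],[0.2,0,0,0,0],[0.2,0,0,0,0]])

```text
time_s: 11.25
ee_pos: [0.4447, 0.0949, 0.0311]
tcp_rot: [0.0, 0.527, 0.85, 0.0]
wrist_force: [0.3, -0.0, 1.3]
width: 0.0297
finger_force: 20.0
```

```bash
python3 -c "
from h import *
go(.5575,.298,.133)"
```

```text
t 11.25 tcp [0.4447 0.0949 0.0311] psi 116.38 w 0.0297 F [ 0.3 -0.   1.3]
tool shift x,y,z [ 0.1318  0.1913 -0.1019]
```

Request:
step_arm(motion=[[0.2,0,0,-0.02,0],[0.2,0,0,-0.04,0],[0.2,0,0,-0.042,0],[0.2,0.022,0.032,0,0],[0.2,0.022,0.032,0,0]])

```text
time_s: 11.75
ee_pos: [0.4837, 0.1632, 0.135]
tcp_rot: [0.002, 0.528, 0.849, 0.002]
wrist_force: [0.5, -0.9, -1.4]
width: 0.03
finger_force: 20.0
```

Request:
step_arm(motion=[[0.2,0.022,0.032,0,0],[0.2,0.022,0.032,0,0],[0.2,0.022,0.032,0,0],[0.2,0.022,0.031,0,0],[0.2,0,0,0,-8.5]])

```text
time_s: 12.25
ee_pos: [0.5572, 0.3013, 0.1297]
tcp_rot: [-0.001, 0.461, 0.888, -0.001]
wrist_force: [-0.2, -0.7, -2.3]
width: 0.0298
finger_force: 20.0
```

Request:
step_arm(motion=[[0.2,0,0,0,-8.5],[0.2,0,0,0,-8.5],[0.2,0,0,0,-8.5],[0.2,0,0,0,-8.5],[0.2,0,0,0,-8.5]])

```text
time_s: 12.75
ee_pos: [0.5567, 0.2979, 0.1319]
tcp_rot: [-0.001, 0.107, 0.994, -0.0]
wrist_force: [-0.6, -0.3, -0.5]
width: 0.0296
finger_force: 20.0
```

Request:
step_arm(motion=[[0.2,0,0,0,0],[0.2,0,0,0,0]])

```text
time_s: 12.95
ee_pos: [0.5568, 0.2979, 0.1322]
tcp_rot: [-0.0, 0.112, 0.994, -0.0]
wrist_force: [-0.1, 0.7, -1.9]
width: 0.0302
finger_force: 20.0
```

```bash
python3 -c "
from h import *
go(.5575,.298,.036);shot('wrist','w6')"; python3 m.py w6
```

```text
t 12.95 tcp [0.5568 0.2979 0.1322] psi 167.15 w 0.0302 F [-0.1  0.7 -1.9]
tool shift x,y,z [-0.0007  0.0003  0.0962]
w6
277 118 2532 0.0613 [0.494  0.3111] [0.013 0.013]
20 271 2577 0.0576 [0.5561 0.1118] [0.038 0.025]
45 375 1326 0.0572 [0.64   0.1004] [0.013 0.014]
```

View pics/w6.png

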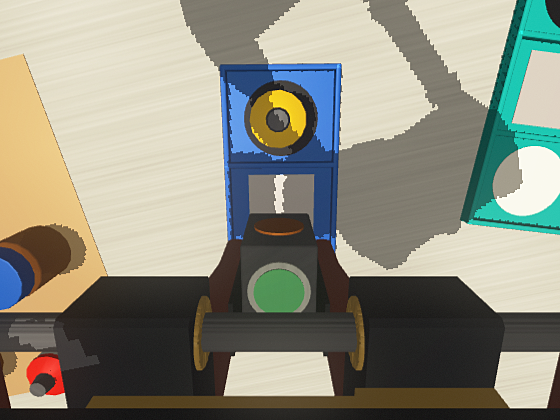

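The cube is held with its window edge forward. The yellow objective stands inside its black pad at (279,119). I'll check its centring against the rim corners (221,66) and (341,65).

```bash
python3 -c "
from h import *
v=load('w6')
a,b=[pix2plane(v,*p,.012)[:2] for p in((221.5,65.5),(341,65))]
d=np.array([np.cos(np.radians(-12.3)),np.sin(np.radians(-12.3))])
print(a,b,np.linalg.norm(a-b),'black pad',(a+b)/2+.037*d,'tray',(a+b)/2+.103*d)
n=pix2plane(v,278,119,.0615);print('nose',n)
go(.5575,.298,.036)"
```

```text
[0.45168909 0.28155738] [0.46945986 0.36114036] 0.08154294608553855 black pad [0.49672516 0.31346674] tray [0.56121017 0.29940674]
nose [0.49381873 0.31166238 0.0615    ]
t 13.0 tcp [0.5568 0.2979 0.1323] psi 167.17 w 0.0301 F [-0.1  0.1 -0.8]
tool shift x,y,z [-0.0007  0.0003  0.0963]
```

Request:
step_arm(motion=[[0.2,-0.0015,0,0.028,-0.5],[0.2,0,0,0.028,0],[0.2,0,0,0.028,0],[0.2,0,0,0,0],[0.2,0,0,0,0]])

```text
time_s: 13.5
ee_pos: [0.5581, 0.2975, 0.0486]
tcp_rot: [-0.001, 0.106, 0.994, -0.0]
wrist_force: [0.1, -0.0, -0.6]
width: 0.03
finger_force: 20.0
```

Request:
step_arm(motion=[[0.2,0,0,0.008,0],[0.2,0,0,0,0],[0.2,0,0,0,0]])

```text
time_s: 13.8
ee_pos: [0.5587, 0.2978, 0.0416]
tcp_rot: [0.001, 0.106, 0.994, 0.0]
wrist_force: [0.3, 0.5, -0.8]
width: 0.03
finger_force: 20.0
```

```bash
python3 -c "
from h import *
go(.5583,.298,.0354)"
```

```text
t 13.8 tcp [0.5587 0.2978 0.0416] psi 167.87 w 0.03 F [ 0.3  0.5 -0.8]
tool shift x,y,z [0.0005 0.0001 0.0062]
```

Request:
step_arm(motion=[[0.2,0,0,0.0055,0],[0.2,0,0,0,0],[0.2,0,0,0,0]])

```text
time_s: 14.1
ee_pos: [0.5583, 0.2976, 0.0351]
tcp_rot: [-0.0, 0.106, 0.994, -0.0]
wrist_force: [0.1, 0.2, -1.1]
width: 0.0297
finger_force: 20.0
```

Request:
step_arm(motion=[[0.2,0,0,0.001,0],[0.2,0,0,0,0],[0.2,0,0,0,0]])

```text
time_s: 14.4
ee_pos: [0.5583, 0.2976, 0.0351]
tcp_rot: [0.0, 0.106, 0.994, 0.0]
wrist_force: [-3.4, -1.7, 5.4]
width: 0.0298
finger_force: 20.0
```

Request:
step_arm(motion=[[0.55,0,0,0,0],[0.55,0,0,0,0],[0.55,0,0,0,0],[0.55,0,0,-0.02,0],[0.7,0,0,-0.04,0]])

```text
time_s: 14.9
ee_pos: [0.5562, 0.2966, 0.0899]
tcp_rot: [-0.004, 0.106, 0.994, -0.002]
wrist_force: [0.2, -0.5, 1.0]
width: 0.0528
finger_force: 0.0
```

Request:
step_arm(motion=[[0.7,0,0,-0.04,0],[0.7,-0.02,-0.0385,0,0],[0.7,-0.02,-0.0385,0,0],[0.7,-0.02,-0.0385,0,0],[0.7,-0.02,-0.0385,0,0]])

```text
time_s: 15.4
ee_pos: [0.6045, 0.1288, 0.134]
tcp_rot: [0.0, 0.105, 0.994, 0.0]
wrist_force: [0.3, -0.1, 0.2]
width: 0.0612
finger_force: 0.0
```

Request:
step_arm(motion=[[0.7,-0.02,-0.0385,0,0],[0.7,-0.02,-0.0385,0,0],[0.7,-0.018,-0.0385,0,0],[0.7,0,0,0,0],[0.7,0,0,0,0]])

```text
time_s: 15.9
ee_pos: [0.6367, 0.0043, 0.1337]
tcp_rot: [-0.0, 0.107, 0.994, 0.0]
wrist_force: [-0.5, 0.7, 0.5]
width: 0.0617
finger_force: 0.0
```

```bash
python3 -c "
from h import *
go(.636,.005,.033);shot('wrist','w7');shot('scene','s7');shot('top','t7')";python3 m.py w7 s7 t7; python3 t.py t7 s7
python3 -c "
from h import *
a=cv2.imread('pics/t7.png')[140:260,160:300];b=cv2.imread('pics/s7.png')[140:225,320:420]
cv2.imwrite('pics/c7.png',np.hstack([cv2.resize(a,(400,343),interpolation=2),cv2.resize(b,(400,343),interpolation=2)]))"
```

```text
t 15.9 tcp [0.6367 0.0043 0.1337] psi 167.76 w 0.0617 F [-0.5  0.7  0.5]
tool shift x,y,z [0.0008 0.0005 0.1007]
w7
410 53 5363 0.0581 [0.5541 0.1016] [0.041 0.042]
242 73 2670 0.0574 [0.5432 0.0013] [0.013 0.013]
418 191 2362 0.0571 [0.6398 0.0992] [0.013 0.013]
281 219 3660 0.0579 [0.6379 0.0054] [0.042 0.041]
s7
346 153 183 0.0634 [0.4918 0.3118] [0.013 0.012]
355 173 244 0.0547 [0.5545 0.2971] [0.041 0.035]
181 196 349 0.0612 [ 0.4433 -0.104 ] [0.041 0.04 ]
284 205 75 0.0555 [0.5707 0.1076] [0.003 0.01 ]
241 213 90 0.0533 [0.5488 0.0058] [0.008 0.019]
296 228 209 0.0601 [0.6388 0.1003] [0.013 0.011]
256 242 390 0.0612 [0.6353 0.006 ] [0.041 0.041]
t7
328 158 241 0.0601 [0.6361 0.0009] [0.04  0.032]
285 158 190 0.0581 [0.6386 0.0984] [0.011 0.009]
285 195 309 0.0605 [0.5524 0.1001] [0.04 0.04]
199 195 261 0.0532 [0.5558 0.2952] [0.04  0.034]
192 223 210 0.0621 [0.4928 0.3092] [0.011 0.012]
t7
blue [558.3 297.5] [ 84.3 204.9] 77.6
cube ((444.9943542480469, 66.74588012695312), (69.75739288330078, 13.18189525604248), 0.14855796098709106)
s7
```

View pics/c7.png

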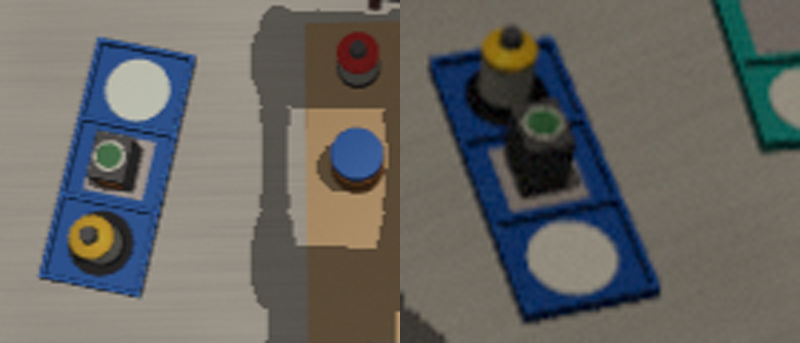

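The blue kit so far has the objective on the black pad and the cube on the grey pad, both upright and inside their pads to about 1–3 mm. I'll check it more closely from the wrist when placing the jar. The white jar is under the gripper at (.6375,.005), height 58 mm.

Request:
step_arm(motion=[[0.7,0,0.001,0.03,0],[0.7,0,0,0.03,0],[0.7,0,0,0.025,0],[0.7,0,0,0,0],[0.7,0,0,0,0]])

```text
time_s: 16.55
ee_pos: [0.6367, 0.0073, 0.0494]
tcp_rot: [-0.0, 0.105, 0.994, 0.0]
wrist_force: [0.0, -0.3, 0.8]
width: 0.0618
finger_force: 0.0
```

```bash
python3 -c "
from h import *
go(.6373,.0052,.033)"
```

```text
t 16.55 tcp [0.6367 0.0073 0.0494] psi 167.97 w 0.0618 F [ 0.  -0.3  0.8]
tool shift x,y,z [-0.001  -0.0019  0.0164]
```

Request:
step_arm(motion=[[0.7,-0.001,-0.002,0.016,0],[0.7,0,0,0,0],[0.7,0,0,0,0]])

```text
time_s: 16.85
ee_pos: [0.6375, 0.004, 0.0333]
tcp_rot: [-0.0, 0.106, 0.994, 0.0]
wrist_force: [-0.5, -0.4, -0.3]
width: 0.0616
finger_force: 0.0
```

Request:
step_arm(motion=[[0.3,0,0,0,0],[0.3,0,0,0,0],[0.3,0,0,0,0],[0.3,0,0,0,0]], force=15)

```text
time_s: 17.25
ee_pos: [0.6378, 0.004, 0.0338]
tcp_rot: [0.001, 0.106, 0.994, 0.0]
wrist_force: [-0.5, 1.2, 2.3]
width: 0.0435
finger_force: 15.0
```

```bash
python3 -c "
from h import *
go(.6234,.2845,.135)"
```

```text
t 17.25 tcp [0.6378 0.004  0.0338] psi 167.88 w 0.0435 F [-0.5  1.2  2.3]
tool shift x,y,z [ 0.073   0.2712 -0.1012]
```

Request:
step_arm(motion=[[0.3,0,0,-0.02,0],[0.3,0,0,-0.04,0],[0.3,0,0,-0.042,0],[0.3,0.0104,0.0387,0,0],[0.3,0.0104,0.0387,0,0]])

```text
time_s: 17.75
ee_pos: [0.6344, 0.0839, 0.1377]
tcp_rot: [0.002, 0.107, 0.994, 0.0]
wrist_force: [0.6, -0.1, -1.6]
width: 0.0434
finger_force: 15.0
```

Request:
step_arm(motion=[[0.3,0.0104,0.0387,0,0],[0.3,0.0104,0.0387,0,0],[0.3,0.0104,0.0387,0,0],[0.3,0.0104,0.0387,0,0],[0.3,0.0104,0.0387,0,0]])

```text
time_s: 18.25
ee_pos: [0.6228, 0.2856, 0.1349]
tcp_rot: [-0.0, 0.106, 0.994, -0.0]
wrist_force: [0.5, -0.2, -1.1]
width: 0.0438
finger_force: 15.0
```

Request:
step_arm(motion=[[0.3,0,0,0,0],[0.3,0,0,0,0]])

```text
time_s: 18.45
ee_pos: [0.6228, 0.2848, 0.1346]
tcp_rot: [-0.0, 0.105, 0.995, -0.0]
wrist_force: [0.6, -0.1, 0.5]
width: 0.0436
finger_force: 15.0
```

```bash
python3 -c "
from h import *
go(.6238,.2845,.038);shot('wrist','w8')"; python3 m.py w8;python3 t.py w8
```

```text
t 18.45 tcp [0.6228 0.2848 0.1346] psi 167.99 w 0.0436 F [ 0.6 -0.1  0.5]
tool shift x,y,z [-0.0011 -0.0001  0.0966]
w8
278 15 1681 0.0592 [0.4984 0.3097] [0.006 0.013]
277 114 3100 0.0512 [0.5575 0.2975] [0.043 0.036]
13 173 1540 0.0559 [0.5606 0.1179] [0.024 0.012]
33 284 1821 0.0572 [0.64   0.1003] [0.013 0.015]
w8
blue [569.8 296.6] [ 84. 177.] 77.6
```

View pics/w8.png

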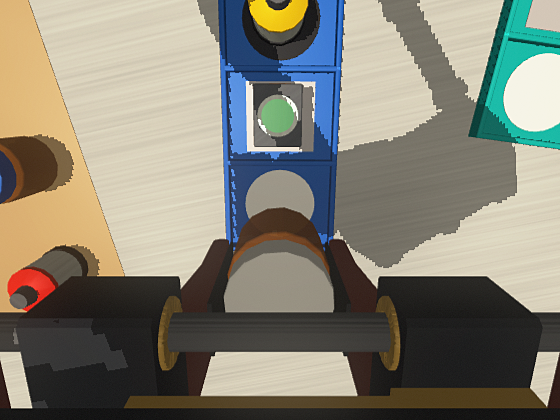

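The wrist view shows the cube at (278,114) on the grey pad, whose edges are (246–315, 81–151). The jar hangs over the white pad, whose visible arc is centred near (280,198).

```bash
python3 -c "
from h import *
v=load('w8')
c=np.array([pix2plane(v,*p,.004) for p in((246,82),(315.5,82),(315,151),(247,151.5))]);print(c.round(4),c.mean(0))
d=np.array([np.cos(np.radians(-12.3)),np.sin(np.radians(-12.3))])
print('white',c.mean(0)[:2]+.066*d)
print('white lateral from arc', pix2plane(v,245.5,200,.004),pix2plane(v,315,200,.004),'top',pix2plane(v,280,170,.004)[:2]+.027*d)"
```

```text
[[0.5309 0.2801 0.004 ]
 [0.5412 0.3288 0.004 ]
 [0.5895 0.3195 0.004 ]
 [0.5793 0.2694 0.004 ]] [0.56023303 0.29943606 0.004     ]
white [0.62471804 0.28537605]
white lateral from arc [0.61562299 0.25964393 0.004     ] [0.62681998 0.31258424 0.004     ] top [0.62453468 0.28503328]
```

Request:
step_arm(motion=[[0.3,-0.0017,0.001,0.028,0.2],[0.3,0,0,0.028,0],[0.3,0,0,0.028,0],[0.3,0,0,0,0],[0.3,0,0,0,0]])

```text
time_s: 19.0
ee_pos: [0.6251, 0.2833, 0.0512]
tcp_rot: [-0.0, 0.108, 0.994, -0.0]
wrist_force: [-0.0, 1.1, 0.8]
width: 0.0434
finger_force: 15.0
```

Request:
step_arm(motion=[[0.3,0,0,0.008,0],[0.3,0,0,0,0],[0.3,0,0,0,0]])

```text
time_s: 19.3
ee_pos: [0.6255, 0.2848, 0.0442]
tcp_rot: [0.001, 0.107, 0.994, 0.0]
wrist_force: [-0.7, 0.0, -0.2]
width: 0.0437
finger_force: 15.0
```

```bash
python3 -c "
from h import *
go(.6246,.2853,.0378)"
```

```text
t 19.3 tcp [0.6255 0.2848 0.0442] psi 167.67 w 0.0437 F [-0.7  0.  -0.2]
tool shift x,y,z [0.0009 0.0003 0.0064]
```

Request:
step_arm(motion=[[0.3,0.0005,0,0.0055,0],[0.3,0,0,0,0],[0.3,0,0,0,0]])

```text
time_s: 19.6
ee_pos: [0.6246, 0.285, 0.0378]
tcp_rot: [0.0, 0.107, 0.994, 0.0]
wrist_force: [0.5, -0.2, -0.3]
width: 0.0436
finger_force: 15.0
```

Request:
step_arm(motion=[[0.3,0,0,0.001,0],[0.3,0,0,0,0],[0.3,0,0,0,0]])

```text
time_s: 19.9
ee_pos: [0.6246, 0.285, 0.0377]
tcp_rot: [0.0, 0.107, 0.994, 0.0]
wrist_force: [-1.5, -0.7, 5.6]
width: 0.0435
finger_force: 15.0
```

Contact again. I'll release, then nudge the cube about 3 mm to centre while I'm here, since all three cameras show that offset.

Request:
step_arm(motion=[[0.65,0,0,0,0],[0.65,0,0,0,0],[0.65,0,0,0,0],[0.65,0,0,-0.02,0],[0.65,0,0,-0.04,0]])

```text
time_s: 20.4
ee_pos: [0.6223, 0.2839, 0.0918]
tcp_rot: [-0.004, 0.107, 0.994, -0.002]
wrist_force: [-0.8, -0.1, 0.3]
width: 0.0572
finger_force: 0.0
```

Request:
step_arm(motion=[[0.65,0,0,-0.035,0],[0.6,0.034,-0.001,0,0],[0.55,0.034,-0.001,0,0],[0.55,0,0,0,0],[0.55,0,0,0,0]])

```text
time_s: 20.9
ee_pos: [0.5575, 0.2975, 0.1316]
tcp_rot: [0.0, 0.107, 0.994, -0.0]
wrist_force: [-0.5, -0.4, 0.5]
width: 0.0485
finger_force: 0.0
```

```bash
python3 -c "
from h import *
go(.5577,.2978,.036);shot('top','t9');shot('scene','s9')"; python3 m.py s9 t9
```

```text
t 20.9 tcp [0.5575 0.2975 0.1316] psi 167.73 w 0.0485 F [-0.5 -0.4  0.5]
tool shift x,y,z [-0.0001  0.0003  0.0956]
s9
346 155 115 0.0545 [0.4921 0.3123] [0.032 0.033]
361 185 616 0.065 [0.622  0.2859] [0.043 0.042]
181 196 343 0.0612 [ 0.4443 -0.1043] [0.041 0.041]
281 199 342 0.061 [0.5521 0.1023] [0.042 0.04 ]
239 212 200 0.0597 [0.5401 0.0018] [0.013 0.01 ]
296 228 206 0.0587 [0.6378 0.1001] [0.013 0.011]
t9
285 159 192 0.0585 [0.6389 0.0984] [0.012 0.009]
206 159 77 0.0644 [0.632  0.2784] [0.021 0.03 ]
285 195 313 0.0602 [0.5523 0.1001] [0.039 0.04 ]
329 199 193 0.0584 [0.541  0.0011] [0.011 0.011]
196 201 64 0.0524 [0.5435 0.3006] [0.015 0.023]
192 222 176 0.0621 [0.4931 0.3093] [0.012 0.011]
379 240 341 0.0605 [ 0.4442 -0.1056] [0.04  0.041]
```

Request:
step_arm(motion=[[0.55,0,0,0.03,0],[0.55,0,0,0.03,0],[0.55,0,0,0.03,0],[0.55,0,0,0,0],[0.55,0,0,0,0]])

```text
time_s: 21.5
ee_pos: [0.5582, 0.297, 0.0414]
tcp_rot: [-0.001, 0.108, 0.994, -0.0]
wrist_force: [-0.1, 0.3, 0.8]
width: 0.0479
finger_force: 0.0
```

Request:
step_arm(motion=[[0.55,0,0,0.003,0],[0.55,0,0,0,0],[0.2,0,0,0,0],[0.2,0,0,0,0],[0.2,0,0,0,0]])

```text
time_s: 22.0
ee_pos: [0.5579, 0.2975, 0.0393]
tcp_rot: [0.0, 0.107, 0.994, 0.0]
wrist_force: [0.2, 0.6, 0.9]
width: 0.0298
finger_force: 15.0
```

Request:
step_arm(motion=[[0.2,0,0,0,0],[0.2,0,0,-0.006,0],[0.2,0,0,0,0],[0.2,0,0,0,0]])

```text
time_s: 22.4
ee_pos: [0.5577, 0.2974, 0.0447]
tcp_rot: [0.0, 0.107, 0.994, 0.0]
wrist_force: [-0.1, 0.7, -1.5]
width: 0.0296
finger_force: 15.0
```

```bash
python3 -c "
from h import *
go(.5600,.2995,.04)"
```

```text
t 22.4 tcp [0.5577 0.2974 0.0447] psi 167.68 w 0.0296 F [-0.1  0.7 -1.5]
tool shift x,y,z [-0.0018  0.0025  0.0047]
```

Request:
step_arm(motion=[[0.2,-0.002,0.0022,0,0],[0.2,0,0,0,0],[0.2,0,0,0.005,0],[0.2,0,0,0,0],[0.2,0,0,0,0]])

```text
time_s: 22.9
ee_pos: [0.5599, 0.299, 0.0392]
tcp_rot: [-0.0, 0.107, 0.994, -0.0]
wrist_force: [-0.4, -0.4, -0.8]
width: 0.0297
finger_force: 15.0
```

Request:
step_arm(motion=[[0.2,0,0,0.0012,0],[0.2,0,0,0,0],[0.2,0,0,0,0]])

```text
time_s: 23.2
ee_pos: [0.56, 0.299, 0.0391]
tcp_rot: [-0.0, 0.107, 0.994, -0.0]
wrist_force: [-3.3, -0.5, 5.2]
width: 0.0298
finger_force: 15.0
```

Request:
step_arm(motion=[[0.55,0,0,0,0],[0.55,0,0,0,0],[0.55,0,0,0,0],[0.55,0,0,-0.02,0],[0.55,0,0,-0.04,0]])

```text
time_s: 23.7
ee_pos: [0.558, 0.2982, 0.0942]
tcp_rot: [-0.004, 0.107, 0.994, -0.002]
wrist_force: [0.2, -0.7, 0.3]
width: 0.0484
finger_force: 0.0
```

Request:
step_arm(motion=[[0.65,0,0,-0.035,0],[0.7,-0.006,-0.0368,0,0],[0.7,-0.006,-0.0368,0,0],[0.7,-0.006,-0.0368,0,0],[0.7,-0.006,-0.0368,0,0]])

```text
time_s: 24.2
ee_pos: [0.5519, 0.1489, 0.1333]
tcp_rot: [0.0, 0.107, 0.994, 0.0]
wrist_force: [0.0, 0.3, -0.1]
width: 0.0616
finger_force: 0.0
```

Request:
step_arm(motion=[[0.7,-0.006,-0.0368,0,0],[0.7,-0.006,-0.0368,0,0],[0.7,-0.006,-0.0368,0,0],[0.7,-0.006,-0.0368,0,0],[0.7,0,0,0,-7.8]])

```text
time_s: 24.7
ee_pos: [0.544, -0.0028, 0.1333]
tcp_rot: [0.0, 0.041, 0.999, -0.001]
wrist_force: [0.3, -0.8, 0.6]
width: 0.0616
finger_force: 0.0
```

Request:
step_arm(motion=[[0.7,0,0,0,-7.8],[0.7,0,0,0,-7.8],[0.7,0,0,0,0],[0.7,0,0,0,0]])

```text
time_s: 25.1
ee_pos: [0.5442, 0.0013, 0.1333]
tcp_rot: [-0.0, -0.095, 0.995, 0.0]
wrist_force: [0.5, 0.1, 0.5]
width: 0.0617
finger_force: 0.0
```

```bash
python3 -c "
from h import *
go(.5435,.001,.031);shot('wrist','w10');shot('top','t10');shot('scene','s10')"; python3 m.py w10 t10 s10;python3 t.py t10
```

```text
t 25.1 tcp [0.5442 0.0013 0.1333] psi -169.12 w 0.0617 F [0.5 0.1 0.5]
tool shift x,y,z [ 0.0007 -0.0002  0.1023]
w10
133 31 5058 0.0581 [ 0.4492 -0.1049] [0.035 0.042]
280 213 2121 0.0571 [0.5426 0.0012] [0.013 0.013]
418 253 3465 0.0577 [0.5538 0.1015] [0.041 0.042]
369 365 384 0.0486 [0.6449 0.0917] [0.022 0.018]
t10
285 159 193 0.0587 [0.6382 0.0984] [0.011 0.009]
205 166 338 0.0637 [0.6227 0.2831] [0.041 0.039]
198 194 268 0.0535 [0.5584 0.2973] [0.04  0.034]
285 195 302 0.0605 [0.5522 0.1012] [0.039 0.038]
331 201 98 0.0589 [5.399e-01 1.000e-04] [0.009 0.009]
192 223 212 0.062 [0.4929 0.3094] [0.011 0.011]
379 240 329 0.061 [ 0.4442 -0.1054] [0.039 0.04 ]
s10
346 153 182 0.0639 [0.4912 0.3117] [0.013 0.012]
361 185 614 0.065 [0.6219 0.2848] [0.043 0.041]
181 196 348 0.0611 [ 0.4448 -0.1043] [0.041 0.041]
281 199 341 0.0612 [0.5521 0.1024] [0.043 0.041]
239 212 207 0.0589 [0.5414 0.0022] [0.015 0.012]
296 228 209 0.0599 [0.6379 0.0998] [0.013 0.012]
t10
cube ((445.03692626953125, 65.49417877197266), (10.98892879486084, 69.74647521972656), 89.9059829711914)
```

The top view now has the jar and cube within 1 mm of their pad centres, and the yellow objective 2 mm off. Next I'll grasp the green objective.

Request:
step_arm(motion=[[0.7,0.0008,0,0.03,0],[0.7,0,0,0.03,0],[0.7,0,0,0.026,0],[0.7,0,0,0,0],[0.7,0,0,0,0]])

```text
time_s: 25.75
ee_pos: [0.5433, 0.0012, 0.0477]
tcp_rot: [-0.0, -0.096, 0.995, 0.0]
wrist_force: [0.1, -0.9, 1.3]
width: 0.0613
finger_force: 0.0
```

```bash
python3 -c "
from h import *
go(.543,.001,.031)"
```

```text
t 25.75 tcp [0.5433 0.0012 0.0477] psi -168.95 w 0.0613 F [ 0.1 -0.9  1.3]
tool shift x,y,z [ 0.0003 -0.0001  0.0167]
```

Request:
step_arm(motion=[[0.7,0,0,0.017,0],[0.7,0,0,0,0],[0.7,0,0,0,0]])

```text
time_s: 26.05
ee_pos: [0.5441, 0.0011, 0.0321]
tcp_rot: [0.001, -0.096, 0.995, -0.0]
wrist_force: [0.1, 0.5, -0.5]
width: 0.0612
finger_force: 0.0
```

Request:
step_arm(motion=[[0.2,0,0,0,0],[0.2,0,0,0,0],[0.2,0,0,0,0],[0.2,0,0,0,0],[0.2,0,0,0,0]], force=20)

```text
time_s: 26.55
ee_pos: [0.5436, 0.0013, 0.0308]
tcp_rot: [0.0, -0.097, 0.995, 0.0]
wrist_force: [-0.9, 1.0, 0.7]
width: 0.0336
finger_force: 20.0
```

Request:
step_arm(motion=[[0.2,0,0,-0.02,0],[0.2,0,0,-0.04,0],[0.2,0,0,-0.042,0],[0.2,0.001,-0.036,0,0],[0.2,0.001,-0.036,0,0]])

```text
time_s: 27.05
ee_pos: [0.5562, -0.0702, 0.1345]
tcp_rot: [0.002, -0.098, 0.995, -0.001]
wrist_force: [0.5, 0.1, -2.5]
width: 0.0338
finger_force: 20.0
```

Request:
step_arm(motion=[[0.2,0.001,-0.036,0,0],[0.2,0.001,-0.036,0,0],[0.2,0.001,-0.036,0,0],[0.2,0.001,-0.036,0,0],[0.2,0,-0.034,0,0]])

```text
time_s: 27.55
ee_pos: [0.5852, -0.247, 0.1316]
tcp_rot: [-0.001, -0.096, 0.995, 0.0]
wrist_force: [-0.5, -0.1, -1.6]
width: 0.0337
finger_force: 20.0
```

Request:
step_arm(motion=[[0.2,0,0,0,0],[0.2,0,0,0,0]])

```text
time_s: 27.75
ee_pos: [0.5851, -0.2458, 0.1313]
tcp_rot: [-0.001, -0.096, 0.995, 0.001]
wrist_force: [-0.3, -0.1, -1.0]
width: 0.0339
finger_force: 20.0
```

```bash
python3 -c "
from h import *
go(.5862,-.2454,.036);shot('wrist','w11')"
```

```text
t 27.75 tcp [ 0.5851 -0.2458  0.1313] psi -169.0 w 0.0339 F [-0.3 -0.1 -1. ]
tool shift x,y,z [-0.0011  0.0002  0.0953]
```

View pics/w11.png

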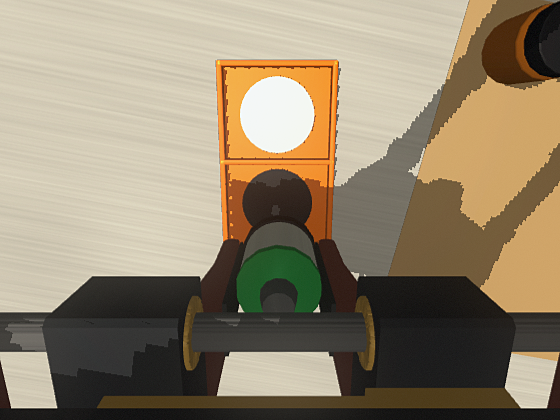

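The wrist view shows the white pad at (277,114), with the black pad just ahead of the held green objective (arc centred near (277,200)).

```bash
python3 -c "
from h import *
v=load('w11');h=cv2.cvtColor(v['p'],cv2.COLOR_RGB2HSV)
m=((h[...,1]<70)&(h[...,2]>200)).astype(np.uint8);m[:70]=0;m[158:]=0;m[:,:228]=0;m[:,326:]=0
c=max(cv2.findContours(m,0,1)[0],key=cv2.contourArea)[:,0,:]
P=np.array([pix2plane(v,*p,.0042)[:2] for p in c]);(a,b),r=cv2.minEnclosingCircle((P*1000).astype(np.float32));print(a,b,r)
d=np.array([np.cos(np.radians(11.1)),np.sin(np.radians(11.1))])
t=np.array([a,b])/1000+.066*d;print('black',t)
print('black top edge+27', pix2plane(v,277,169.5,.0042)[:2]+.027*d, [pix2plane(v,q,200,.0042)[:2].round(4) for q in(242,313)])
go(*t,.036)"
```

```text
520.5808715820312 -260.0181579589844 26.993824005126953
black [ 0.58534619 -0.24731171]
black top edge+27 [ 0.5858829  -0.24708375] [array([ 0.5877, -0.2742]), array([ 0.5773, -0.2206])]
t 27.8 tcp [ 0.5853 -0.2449  0.1316] psi -168.93 w 0.0339 F [ 0.3  0.4 -1.6]
tool shift x,y,z [ 0.0004 -0.0024  0.0956]
```

Request:
step_arm(motion=[[0.2,0,-0.0018,0.028,0],[0.2,0,0,0.028,0],[0.2,0,0,0.028,0],[0.2,0,0,0,0],[0.2,0,0,0,0]])

```text
time_s: 28.3
ee_pos: [0.5858, -0.246, 0.0486]
tcp_rot: [-0.0, -0.097, 0.995, 0.0]
wrist_force: [-0.8, -0.2, -1.0]
width: 0.0339
finger_force: 20.0
```

Request:
step_arm(motion=[[0.2,0,0,0.008,0],[0.2,0,0,0,0],[0.2,0,0,0,0]])

```text
time_s: 28.6
ee_pos: [0.5863, -0.2472, 0.0415]
tcp_rot: [0.001, -0.097, 0.995, -0.0]
wrist_force: [0.1, 1.0, -2.4]
width: 0.0339
finger_force: 20.0
```

```bash
python3 -c "
from h import *
go(.5856,-.247,.0348)"
```

```text
t 28.6 tcp [ 0.5863 -0.2472  0.0415] psi -168.91 w 0.0339 F [ 0.1  1.  -2.4]
tool shift x,y,z [0.0007 0.0004 0.0067]
```

Request:
step_arm(motion=[[0.2,0,0,0.006,0],[0.2,0,0,0,0],[0.2,0,0,0,0]])

```text
time_s: 28.9
ee_pos: [0.586, -0.2472, 0.0346]
tcp_rot: [0.0, -0.097, 0.995, -0.0]
wrist_force: [0.0, -0.2, -0.3]
width: 0.0338
finger_force: 20.0
```

Request:
step_arm(motion=[[0.2,0,0,0.001,0],[0.2,0,0,0,0],[0.2,0,0,0,0]])

```text
time_s: 29.2
ee_pos: [0.5861, -0.2472, 0.0345]
tcp_rot: [0.0, -0.097, 0.995, -0.0]
wrist_force: [-2.0, 1.5, 5.2]
width: 0.0337
finger_force: 20.0
```

Request:
step_arm(motion=[[0.65,0,0,0,0],[0.65,0,0,0,0],[0.65,0,0,0,0],[0.65,0,0,-0.02,0],[0.65,0,0,-0.04,0]])

```text
time_s: 29.7
ee_pos: [0.5837, -0.2461, 0.0891]
tcp_rot: [-0.004, -0.097, 0.995, 0.002]
wrist_force: [0.2, -0.3, 0.1]
width: 0.057
finger_force: 0.0
```

Request:
step_arm(motion=[[0.7,0,0,-0.04,0],[0.7,-0.004,0.0387,0,0],[0.7,-0.004,0.0387,0,0],[0.7,-0.004,0.0387,0,0],[0.7,-0.004,0.0387,0,0]])

```text
time_s: 30.2
ee_pos: [0.5715, -0.0909, 0.1332]
tcp_rot: [-0.0, -0.096, 0.995, 0.0]
wrist_force: [-0.2, 0.3, 0.5]
width: 0.0614
finger_force: 0.0
```

Request:
step_arm(motion=[[0.7,-0.004,0.0387,0,0],[0.7,-0.004,0.0387,0,0],[0.7,-0.004,0.0387,0,0],[0.7,-0.004,0.0387,0,0],[0.7,-0.004,0.0387,0,0]])

```text
time_s: 30.7
ee_pos: [0.5539, 0.1031, 0.1332]
tcp_rot: [0.0, -0.097, 0.995, -0.0]
wrist_force: [0.4, -1.1, -1.0]
width: 0.0616
finger_force: 0.0
```

Request:
step_arm(motion=[[0.7,0,0,0,0],[0.7,0,0,0,0]])

```text
time_s: 30.9
ee_pos: [0.5541, 0.1021, 0.1332]
tcp_rot: [-0.0, -0.098, 0.995, -0.0]
wrist_force: [0.6, -0.1, -0.3]
width: 0.0617
finger_force: 0.0
```

```bash
python3 -c "
from h import *
go(.554,.1013,.033);shot('wrist','w12')"; python3 m.py w12
```

```text
t 30.9 tcp [0.5541 0.1021 0.1332] psi -168.81 w 0.0617 F [ 0.6 -0.1 -0.3]
tool shift x,y,z [ 0.0003 -0.0007  0.1002]
w12
4 5 112 0.0375 [ 0.4584 -0.087 ] [0.007 0.005]
279 217 3672 0.0579 [0.5539 0.102 ] [0.041 0.041]
543 266 1575 0.0509 [0.5551 0.2933] [0.034 0.023]
254 306 436 0.0444 [0.6266 0.0974] [0.008 0.024]
```

View pics/w12.png

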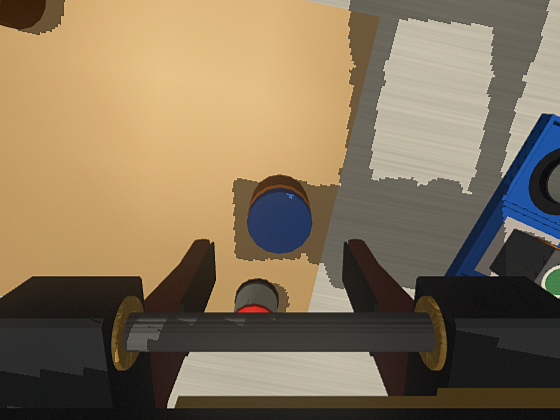

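The blue jar is centred between the jaws at (279,217), with the red spare behind it at (256,300), clear of the fingers.

Request:
step_arm(motion=[[0.7,0,0,0.03,0],[0.7,0,0,0.03,0],[0.7,0,0,0.025,0],[0.7,0,0,0,0],[0.7,0,0,0,0]])

```text
time_s: 31.45
ee_pos: [0.5544, 0.1004, 0.0486]
tcp_rot: [-0.0, -0.096, 0.995, -0.0]
wrist_force: [0.4, -0.1, 0.2]
width: 0.0612
finger_force: 0.0
```

```bash
python3 -c "
from h import *
go(.554,.1018,.033)"
```

```text
t 31.45 tcp [0.5544 0.1004 0.0486] psi -169.01 w 0.0612 F [ 0.4 -0.1  0.2]
tool shift x,y,z [0.0001 0.0015 0.0156]
```

Request:
step_arm(motion=[[0.7,0,0.001,0.0155,0],[0.7,0,0,0,0],[0.7,0,0,0,0]])

```text
time_s: 31.75
ee_pos: [0.5542, 0.1025, 0.0331]
tcp_rot: [0.0, -0.097, 0.995, -0.0]
wrist_force: [-0.0, -0.6, -0.4]
width: 0.0616
finger_force: 0.0
```

Request:
step_arm(motion=[[0.3,0,0,0,0],[0.3,0,0,0,0],[0.3,0,0,0,0],[0.3,0,0,0,0]], force=15)

```text
time_s: 32.15
ee_pos: [0.5544, 0.1027, 0.0335]
tcp_rot: [0.0, -0.097, 0.995, 0.0]
wrist_force: [-0.2, 0.0, 1.7]
width: 0.044
finger_force: 15.0
```

Request:
step_arm(motion=[[0.3,0,0,-0.02,0],[0.3,0,0,-0.04,0],[0.3,0,0,-0.042,0],[0.3,0.0102,-0.0348,0,0],[0.3,0.0102,-0.0348,0,0]])

```text
time_s: 32.65
ee_pos: [0.5482, 0.0303, 0.137]
tcp_rot: [0.002, -0.098, 0.995, -0.0]
wrist_force: [0.5, -0.1, -1.7]
width: 0.0435
finger_force: 15.0
```

Request:
step_arm(motion=[[0.3,0.0102,-0.0348,0,0],[0.3,0.0102,-0.0348,0,0],[0.3,0.0102,-0.0348,0,0],[0.3,0.0102,-0.0348,0,0],[0.3,0.0102,-0.0348,0,0]])

```text
time_s: 33.15
ee_pos: [0.5304, -0.1516, 0.1347]
tcp_rot: [-0.0, -0.097, 0.995, 0.0]
wrist_force: [0.5, 0.1, -1.3]
width: 0.0438
finger_force: 15.0
```

Request:
step_arm(motion=[[0.3,0.0102,-0.0348,0,0],[0.3,0.0102,-0.0348,0,0],[0.3,0.0102,-0.0348,0,0],[0.3,0,0,0,0],[0.3,0,0,0,0]])

```text
time_s: 33.65
ee_pos: [0.5206, -0.2589, 0.1344]
tcp_rot: [-0.0, -0.096, 0.995, 0.001]
wrist_force: [0.5, -0.9, -1.2]
width: 0.0438
finger_force: 15.0
```

```bash
python3 -c "
from h import *
go(.5206,-.26,.038)"
```

```text
t 33.65 tcp [ 0.5206 -0.2589  0.1344] psi -169.01 w 0.0438 F [ 0.5 -0.9 -1.2]
tool shift x,y,z [ 0.0002 -0.0011  0.0964]
```

Request:
step_arm(motion=[[0.3,0,-0.001,0.028,0],[0.3,0,0,0.028,0],[0.3,0,0,0.028,0],[0.3,0,0,0,0],[0.3,0,0,0,0]])

```text
time_s: 34.15
ee_pos: [0.5212, -0.2584, 0.0511]
tcp_rot: [-0.0, -0.097, 0.995, 0.0]
wrist_force: [-0.1, -0.2, -0.0]
width: 0.0436
finger_force: 15.0
```

Request:
step_arm(motion=[[0.3,0,0,0.008,0],[0.3,0,0,0,0],[0.3,0,0,0,0]])

```text
time_s: 34.45
ee_pos: [0.5215, -0.2596, 0.0439]
tcp_rot: [0.001, -0.097, 0.995, -0.0]
wrist_force: [0.1, -0.4, -1.8]
width: 0.0436
finger_force: 15.0
```

```bash
python3 -c "
from h import *
go(.5206,-.26,.0376)"
```

```text
t 34.45 tcp [ 0.5215 -0.2596  0.0439] psi -168.91 w 0.0436 F [ 0.1 -0.4 -1.8]
tool shift x,y,z [ 0.001  -0.0002  0.0063]
```

Request:
step_arm(motion=[[0.3,0.0005,0,0.0057,0],[0.3,0,0,0,0],[0.3,0,0,0,0]])

```text
time_s: 34.75
ee_pos: [0.5207, -0.2599, 0.0375]
tcp_rot: [0.0, -0.096, 0.995, -0.0]
wrist_force: [1.1, 0.5, 1.3]
width: 0.0437
finger_force: 15.0
```

Request:
step_arm(motion=[[0.3,0,0,0.001,0],[0.3,0,0,0,0],[0.3,0,0,0,0]])

```text
time_s: 35.05
ee_pos: [0.5208, -0.2599, 0.0374]
tcp_rot: [0.0, -0.097, 0.995, -0.0]
wrist_force: [-2.6, 0.2, 5.6]
width: 0.0435
finger_force: 15.0
```

Request:
step_arm(motion=[[0.65,0,0,0,0],[0.65,0,0,0,0],[0.65,0,0,0,0],[0.65,0,0,-0.02,0],[0.65,0,0,-0.04,0]])

```text
time_s: 35.55
ee_pos: [0.5184, -0.2584, 0.0923]
tcp_rot: [-0.004, -0.097, 0.995, 0.003]
wrist_force: [-0.2, 0.5, 0.2]
width: 0.0571
finger_force: 0.0
```

Request:
step_arm(motion=[[0.65,0,0,-0.04,0],[0.65,0,0,-0.04,0],[0.65,0.04,0,0,0],[0.65,0.04,0,0,0],[0.65,0.03,0,0,0]])

```text
time_s: 36.05
ee_pos: [0.4111, -0.281, 0.1763]
tcp_rot: [-0.0, -0.097, 0.995, -0.0]
wrist_force: [0.1, -0.3, -0.9]
width: 0.0569
finger_force: 0.0
```

Request:
step_arm(motion=[[0.65,0,0,0,0],[0.65,0,0,0,0]])

```text
time_s: 36.25
ee_pos: [0.4127, -0.2809, 0.1764]
tcp_rot: [0.0, -0.096, 0.995, -0.0]
wrist_force: [0.4, 0.7, -0.2]
width: 0.0575
finger_force: 0.0
```

```bash
python3 -c "
from h import *
go(.5,0,.17);shot('top','t13');shot('scene','s13')
a=cv2.imread('pics/t13.png')[140:265,170:470];b=cv2.imread('pics/s13.png')[135:310,95:395]
cv2.imwrite('pics/c13.png',np.vstack([cv2.resize(a,(600,250),interpolation=2),cv2.resize(b,(600,350),interpolation=2)]))"; python3 m.py t13 s13;python3 t.py t13 s13
```

```text
t 36.25 tcp [ 0.4127 -0.2809  0.1764] psi -168.98 w 0.0575 F [ 0.4  0.7 -0.2]
tool shift x,y,z [-0.1394  0.2591  0.0064]
t13
285 159 194 0.0583 [0.6388 0.0984] [0.011 0.009]
205 166 339 0.064 [0.623  0.2829] [0.04  0.039]
438 178 219 0.063 [ 0.5831 -0.2491] [0.011 0.013]
198 194 267 0.0538 [0.5583 0.2973] [0.04  0.034]
447 206 388 0.0648 [ 0.5187 -0.2613] [0.039 0.042]
192 223 210 0.0623 [0.493  0.3096] [0.012 0.012]
379 240 341 0.0606 [ 0.4441 -0.1057] [0.04  0.041]
s13
346 153 179 0.0634 [0.4917 0.3117] [0.014 0.014]
361 185 619 0.0651 [0.6223 0.286 ] [0.041 0.042]
181 196 347 0.0611 [ 0.4444 -0.1044] [0.043 0.041]
296 228 210 0.0596 [0.6385 0.1001] [0.015 0.011]
122 245 440 0.0649 [ 0.5188 -0.2595] [0.042 0.041]
136 268 265 0.0628 [ 0.5837 -0.2466] [0.013 0.012]
t13
s13
```

View pics/c13.png

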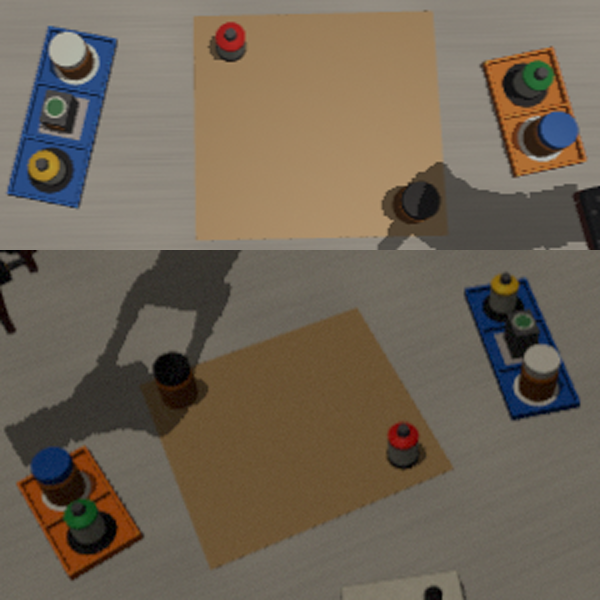

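All five items stand upright on their pads, with white jar, cube and yellow objective in blue at left and green objective and blue jar in orange at right. Offsets are about 2 mm or less. The red and black spares have not moved and the arm is clear, so I'll hand in.

```bash
python3 -c "
from bench import env
print(env.sign_off())"
```

```text
the job is handed in; nothing more can be done
None
```

Both kits are made up and handed in at about 36 s of the 120 s allowed: all five items stand upright within about 2 mm of their pad centres, and the two spares were not moved.

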